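# Clear the inspection lamp and tip the picked board books into the tote

### The job

Swing the inspection lamp on its arm off to the left so that no part of its ring head hangs over the grey tote. Then lift the pick tray and tip it with its open edge low over the tote, so that all three board books slide into the tote and are not dropped from a height. Set the empty tray flat on the bench again beside the tote, let go, and leave the tote, the mug, the hardbacks and the tape dispenser where they stand.

Things in the scene. Friction and masses are not known exactly. Their poses are not given: they have to be found in the camera images.
- lamp_head (a point): Centre of the lamp's level white ring head with a lens: 160 mm across, 28 mm thick, 195 mm high. Axes turn with the arm: x points level to the axis of the fixed upright steel post (330 mm high, on a round grey foot 170 mm across), 360 mm away, about which the arm swings; z up. The arm's tube runs 268 to 296 mm high, ending 80 mm from this point. At the start the head hangs over the tote.
- lamp_handle (a point): Centre of the lamp's black rubber hand grip, a round bar 22 mm thick, 90 mm long (40 mm of it below this point), on the head's rim opposite the post: 473 mm from the post's axis, 248 mm high, leaning 35 degrees from vertical, its top away from the post. About 2 N here swings the arm, which stays where it is left; from the start it can swing 1.05 rad or more clockwise seen from above (to the left).
- tote: Open grey plastic tote, loose on the bench: 340 mm along its own x, 250 mm along its own y, 110 mm high, walls and floor 5 mm (a rolled rim makes it 356 by 266 mm outside at the top); its own y points roughly to the robot's left. Origin at the centre of its underside. Mass about 1.2 kg.
- tray_grip (a point): Centre of the black rubber hand grip at the back of the aluminium pick tray: a flat upright block 14 mm thick (tray x), 110 mm wide (tray y), its bottom 46 mm and top 92 mm above the tray's underside; this point is 70 mm above it. Axes: x from the tray's open front to its back, y along its width, z up. Tray about 0.35 kg, with the books 0.6 kg. It stands right of the tote, open front towards it.
- tray_lip (a point): Middle of the tray's open front edge, on top of its floor: 133 mm ahead of tray_grip against the tray's x, 66 mm lower; same axes. The tray is 140 mm deep (x), 220 mm wide (y), floor 4 mm thick, side walls 30 mm and back wall 48 mm high, front open with no lip.
- book_a: Chunky board book, grey cover, 80 x 62 x 28 mm, about 0.1 kg, on the tray at its -y side. Origin at the centre of its underside. The three books lie side by side across the tray and slide on its floor once it is tipped 22 to 31 degrees, depending on the hidden friction.
- book_b: Chunky board book, buff cover, 70 x 60 x 32 mm, about 0.09 kg, in the middle of the tray. Origin at the centre of its underside.
- book_c: Chunky board book, tan cover, 76 x 60 x 24 mm, about 0.08 kg, on the tray at its +y side. Origin at the centre of its underside.
- hardbacks: Bystander: two hardback books in one pile, 165 x 235 x 60 mm, left of the tote. Origin at the centre of the underside.
- mug: Bystander: white mug, 82 mm across, 92 mm high, at the front left. Origin at the centre of its underside.
- tape_dispenser: Bystander: black desk tape dispenser, 150 x 58 mm, 102 mm high, beyond the tray. Origin at the centre of its underside.
There are look-alikes about, which are no part of the job. What is shaped like the book_b but green is not meant.

How it is judged:
By the outcome, as a careful person would: the job done as asked, in the order asked, and still so for the second after the job is handed in, with the robot touching nothing.
It also fails if it takes over 61 s, if anything falls off the work surface, if the arm or the gripper's body presses on something with over 40 N, if the wrist force passes 120 N, or if a joint passes its speed limit or range.

### The arm

A 6-joint arm with a two-finger parallel gripper is mounted at the origin on the work surface. World frame = base frame: x ahead of the robot, y to its left, z up, the work surface at z = 0. Lengths are in mm, angles in rad, forces in N, time in s.
With the tool pointing down it reaches from about 400 to 825 mm from the base axis. Payload 7 kg.
Tool frame: the origin (TCP) lies on the centre line of the jaws, within the pads' length; the fingertips stand 25 mm ahead of it and the grasp point (between the pads) lies 6 mm ahead of it; z points along the fingers, y is the direction in which the jaws open and shut (so a half turn about z gives the same grasp; the last joint's range is limited). The gripper opens to 88 mm and grips with 3 to 60 N. Pads are 19 mm wide; open, the fingers measure 130 mm over their backs; the gripper's body (78 mm by 193 mm) begins 47 mm behind the grasp point.
Start: joints at [-0.958, 0.359, 0.012, 0, -1.224, -0.288], TCP at [215.379, -639.693, 251.561] pointing down, gripper open.
Joint ranges: [-3.07, 3.07], [-1.43, 2.12], [-1.02, 1.25], [-3.03, 1.67], [-3.05, -0], [-3.03, 3.03]. Speed limits (rad/s): [2.39, 2.39, 3.01, 3.14, 3.14, 3.14].

### API

Orientations are given as a unit quaternion [w, x, y, z].
In Python, from plant import observe, optics, hand_in gives the robot as it stands.
- The arm moves only by the tool apply_moves, never from a script. Its argument "series" is a list of rows, each an object of numbers: "dx", "dy", "dz": the shift along the tool's x, y, z in cm; "wx", "wy", "wz": the turn, a rotation vector about the tool's x, y, z in degrees; "grip": the gripper's target within -1 to 1 (fully open at 1, half-way at 0, shut at -1). A call has 1 to 8 rows; each row is the pose to reach, as a shift and turn from the pose measured when the call began, along the tool's axes at that moment; what a row does not reach only later rows make up. A row lasts 1/12 s, in which the tool goes at most 41.7 mm and 7.16 degrees, less where a joint would pass 70% of its speed; a pose out of reach is approached as far as the arm can. A call with a gripper value outside its range is refused whole. The fingers move at their own pace and stop on an object; "grip_force" is the grip in N (left out, the last holds). Time passes only in rows, so rows that repeat a pose let the fingers close. It gives the time, the measured TCP pose, the force and the opening at its end, in the units of the state.
- observe(): the state, without advancing time (a new reading comes with each control period).
- optics.camera(name): name is "scene" or "top"; returns the picture (400x640x3 uint8, red, green, blue); there is no depth.
- optics.camera_info(name): a dict with "intrinsics" (3x3 intrinsics, pixels), "extrinsics" (4x4, takes a point from camera to world coordinates). Camera axes: x right, y down, z forward; pixel columns grow to the right and rows downward; lengths in mm; the calibration is good to about 2 mm. A picture is of the moment at which its call begins. camera_info takes no time and is no camera call.
- hand_in(): hands the job in, once; it reports no verdict.
The state is a dict: "time_s": time; "joint_pos": joint angles; "joint_vel": joint speeds; "effort": joint torques, N m; "ee_pos": TCP position; "orientation": TCP orientation; "ft_force": force on the tool from outside, world axes, zero at the start; "wrist_torque": the same for the moment, N m; "opening": finger opening in mm.
Only numpy, scipy, OpenCV 4.12 (cv2) and the standard library are available. Lean on these libraries where they do the work, as an engineer would, in place of code of your own. Each camera call takes 0.05 s, during which the arm holds its last target. There are 200 camera calls.

## Working session

There is one attempt and no reset: what is moved stays moved. The work goes in short steps, Python scripts to look and compute and a tool call to move; the robot and the scene stay as the last step left them, time stands still between calls to the robot, and variables do not carry over. Pictures are saved under pics/ and viewed, about 8 in all and at most 12, crops included, and the job is handed in when it is done.

Besides the shell and the picture viewer there is one more tool, called as name([rows], argument=value, ...), one row to a line, values as JSON. apply_moves: Moves the arm, as the interface text tells. Its arguments: {"type":"object","properties":{"series":{"type":"array","items":{"type":"object","properties":{"dx":{"type":"number"},"dy":{"type":"number"},"dz":{"type":"number"},"wx":{"type":"number"},"wy":{"type":"number"},"wz":{"type":"number"},"grip":{"type":"number"}}}},"grip_force":{"type":"number"}},"required":["series"]}

```bash
mkdir -p pics; ls
python3 - <<'E'
from plant import observe, optics
import cv2, numpy as np
np.set_printoptions(suppress=True,precision=4)
for n in("scene","top"):
    im=optics.camera(n); cv2.imwrite(f"pics/{n}0.png",im[:,:,::-1]); i=optics.camera_info(n); print(n,i["intrinsics"],i["extrinsics"])
print(observe())
E
```

```text
pics
scene [[410.9078   0.     323.569 ]
 [  0.     410.9078 196.8276]
 [  0.       0.       1.    ]] [[  -0.6887    0.541    -0.4828 1160.6667]
 [   0.7251    0.5181   -0.4538  628.3335]
 [   0.0046   -0.6625   -0.749  1193.9966]
 [   0.        0.        0.        1.    ]]
top [[469.5095   0.     319.5713]
 [  0.     469.5095 201.1631]
 [  0.       0.       1.    ]] [[  -0.016    -0.9983    0.056   418.3692]
 [  -0.9999    0.0161    0.0006  -19.3661]
 [  -0.0015   -0.056    -0.9984 1617.7276]
 [   0.        0.        0.        1.    ]]
{'time_s': 0.1, 'joint_pos': array([-0.9579,  0.3593,  0.0112, -0.0003, -1.2241, -0.2881]), 'joint_vel': array([-0.0018, -0.0018,  0.0027,  0.0025, -0.0005, -0.0011]), 'effort': array([ -0.002 , -58.4163,  29.3756,   7.0156,   0.0102,  -0.0001]), 'ee_pos': array([ 215.2706, -639.3401,  250.7196]), 'orientation': array([-0.0002, -0.1617,  0.9868,  0.0007]), 'ft_force': array([-0.0533,  1.0944,  0.2091]), 'wrist_torque': array([-0.022 , -0.0581,  0.0307]), 'opening': 87.52648539829698}
```

View pics/scene0.png

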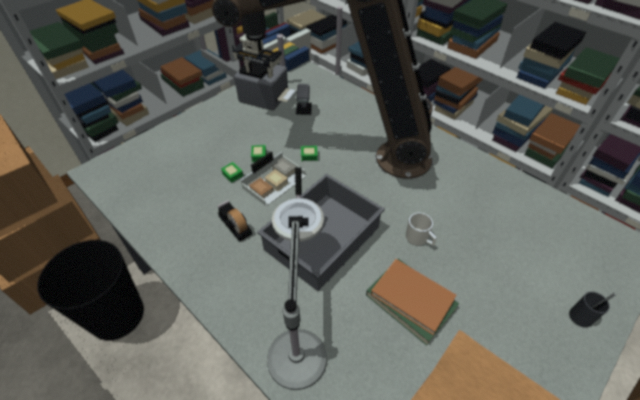

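View pics/top0.png

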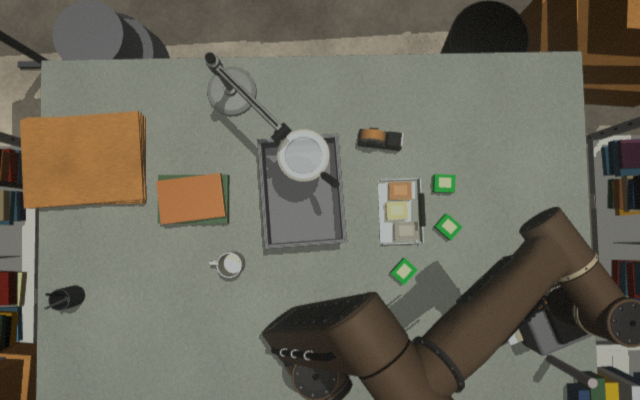

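The scene shows the lamp head over the tote at about (298,218) and the tray at (273,180). In the top view I see the post foot near (232,90), head near (303,155), handle near (330,180), tote x 258–345 / y 135–247, and tray x 378–424 / y 179–245 with its black grip at (422,208). Next I'll measure with masks and take one zoomed crop.

```bash
cat > h.py <<'E'
import numpy as np, cv2
from plant import observe, optics
from scipy.spatial.transform import Rotation as R
np.set_printoptions(suppress=True,precision=3)
def ray(n,uv):
    i=optics.camera_info(n);K=np.array(i["intrinsics"]);T=np.array(i["extrinsics"])
    d=T[:3,:3]@np.linalg.solve(K,[uv[0],uv[1],1]);return T[:3,3],d
def onz(n,uv,z):
    o,d=ray(n,uv);return (o+d*(z-o[2])/d[2])
def proj(n,p):
    i=optics.camera_info(n);K=np.array(i["intrinsics"]);T=np.array(i["extrinsics"])
    q=K@(T[:3,:3].T@(np.array(p,float)-T[:3,3]));return q[:2]/q[2]
def two(uv1,uv2,n1="top",n2="scene"):
    o,d=ray(n1,uv1);p,e=ray(n2,uv2);d=d/np.linalg.norm(d);e=e/np.linalg.norm(e)
    s=np.linalg.lstsq(np.c_[d,-e],p-o,rcond=None)[0];a=o+s[0]*d;b=p+s[1]*e
    return (a+b)/2,np.linalg.norm(a-b)
def Rt(): 
    q=observe()["orientation"];return R.from_quat([q[1],q[2],q[3],q[0]]).as_matrix()
def shift(target):  # tool-frame cm to reach TCP target
    return Rt().T@(np.array(target)-observe()["ee_pos"])/10
E
python3 - <<'E'
from h import *
im=cv2.imread("pics/top0.png");hsv=cv2.cvtColor(im,cv2.COLOR_BGR2HSV)
c=cv2.resize(im[45:260,200:440],None,fx=2.8,fy=2.8,interpolation=cv2.INTER_CUBIC);cv2.imwrite("pics/c1.png",c)
s=cv2.imread("pics/scene0.png");c=cv2.resize(s[140:390,210:410],None,fx=2.4,fy=2.4,interpolation=cv2.INTER_CUBIC);cv2.imwrite("pics/c2.png",c)
def comps(mask,off,nm):
    k,l,st,ce=cv2.connectedComponentsWithStats(mask.astype(np.uint8))
    for j in range(1,k):
        if st[j,4]>40:
            pts=np.argwhere(l==j)[:,::-1].astype(np.float32)
            print(nm,st[j],ce[j]+off,cv2.minAreaRect(pts+np.float32(off)))
H,S,V=[hsv[...,i].astype(int) for i in range(3)]
r=(slice(125,255),slice(250,430))
comps((V[r]<45),(250,125),"dark")
comps((V[r]>185)&(S[r]<40),(250,125),"white")
comps((S[r]>50)&(V[r]>120),(250,125),"book")
print(onz("top",(232,90),0),onz("top",(303,155),209),onz("top",(212,60),330))
E
```

```text
dark [25  4 15 15 54] [281.5   136.111] ((281.25, 135.75), (4.242640495300293, 19.091880798339844), 45.0)
dark [108   8  41  17 138] [380.681 144.797] ((378.7371826171875, 139.73379516601562), (40.42707061767578, 15.30620288848877), 6.709836959838867)
dark [72 48 15 13 72] [328.625 178.667] ((329.0, 178.50001525878906), (15.305028915405273, 6.403124809265137), 38.65980911254883)
book [114   3  20  12 181] [373.856 133.624] ((373.8385009765625, 133.29232788085938), (19.349416732788086, 9.798744201660156), 7.125016689300537)
book [138  57  24  18 416] [399.832 190.483] ((399.5, 190.5), (17.0, 23.0), 90.0)
book [135  76  23  19 243] [396.029 210.189] ((395.8499755859375, 210.04998779296875), (17.410104751586914, 21.47502326965332), 85.60128784179688)
[903.453 281.613   0.   ] [637.861  29.255 209.   ] [890.538 275.65  330.   ]
```

View pics/c1.png

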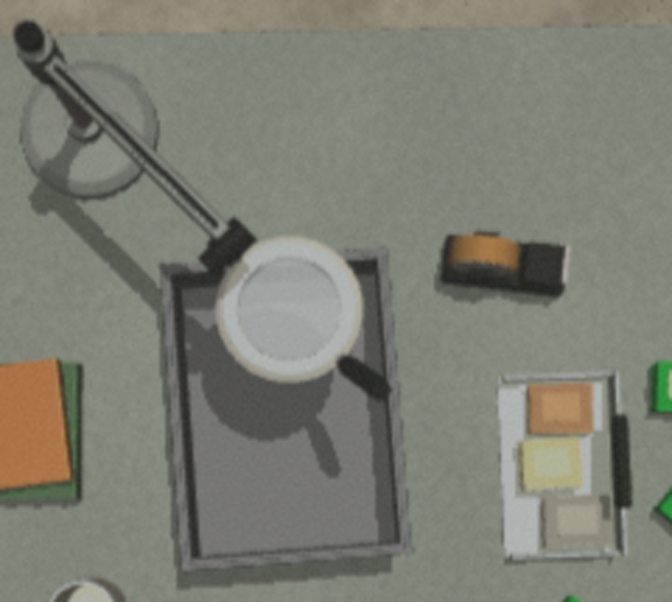

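View pics/c2.png

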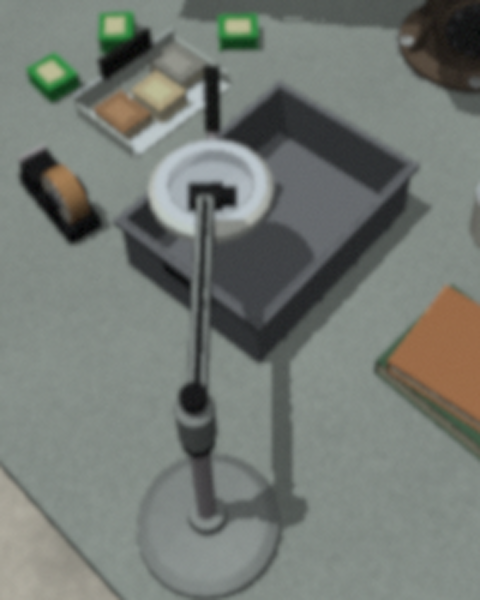

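The crop shows the foot centre at c1 (89,130), the head at (289,309), and the handle from (345,362) to (383,392). Tote rim corners are (161,264), (386,249), (409,547) and (180,570). The tray grip top is around (622,461).

Run:
```python
from h import *
t=lambda c:(c[0]/2.8+200-.3,c[1]/2.8+45-.3)
s=lambda c:(c[0]/2.4+210-.3,c[1]/2.4+140-.3)
post=onz("top",t((89,130)),8);post2=onz("top",t((30,36)),330);post3=onz("scene",s((209,525)),8)
print("post",post,post2,post3, onz("scene",s((194,397)),330))
h=onz("top",t((289,309)),209);hs=onz("scene",s((211,188)),209);print("head",h,hs)
ha=onz("top",t((364,377)),248);print("handle",ha,two(t((364,377)),s((212,100))))
for P in(post,post2,(post+post2)/2): print(np.linalg.norm((h-P)[:2]),np.linalg.norm((ha-P)[:2]),np.arctan2(*(h-P)[1::-1]),np.arctan2(*(ha-P)[1::-1]))
C=np.array([onz("top",t(c),110) for c in((161,264),(386,249),(409,547),(180,570))]);print("tote",C,C.mean(0),np.linalg.norm(C-np.roll(C,1,0),axis=1))
print("scene tote",[onz("scene",s(c),110) for c in((118,220),(281,84),(417,167),(262,322))])
print("grip",onz("top",t((622,461)),92),onz("top",t((619,416)),92),onz("top",t((626,506)),92), two(t((622,461)),s((125,52))))
B=[onz("top",t(c),z) for c,z in(((499,380),30),((617,371),48),((627,557),48),((503,558),30))];print("tray",B)
for c,z in(((560,408),28),((552,463),32),((579,522),28)): print("book",onz("top",t(c),z))
print("disp",[onz("top",t(c),z) for c,z in(((445,290),0),((563,296),0),((562,244),60))])
print("green",[onz("top",t(c),30) for c in ((654,410),(655,505),(565,600))])
print("hard",[onz("top",t(c),0) for c in ((80,365),(80,500))], "mug",onz("top",(230,264),92))
```

```text
post [897.096 281.938   8.   ] [897.57  280.062 330.   ] [896.337 279.25    8.   ] [894.333 277.193 330.   ]
head [637.691  29.516 209.   ] [643.528  33.925 209.   ]
handle [558.7   -49.293 248.   ] (array([558.815, -49.32 , 246.911]), np.float64(0.00895708094564064))
361.94970703377925 473.5246656103685 -2.3698378530204365 -2.3668947502204802
360.9848907643532 472.55399899939687 -2.3744760481576317 -2.3704318224324403
361.4663268770738 473.0385925385738 -2.3721538555551502 -2.368661471825402
tote [[ 707.966  180.363  110.   ]
 [ 721.244  -80.345  110.   ]
 [ 376.863 -100.384  110.   ]
 [ 354.854  161.687  110.   ]] [540.232  40.331 110.   ] [353.605 261.046 344.963 262.993]
scene tote [array([718.078, -77.404, 110.   ]), array([374.56 , -95.004, 110.   ]), array([361.211, 159.444, 110.   ]), array([697.102, 175.357, 110.   ])]
grip [ 471.928 -350.477   92.   ] [ 524.339 -348.467   92.   ] [ 419.699 -353.638   92.   ] (array([ 472.312, -354.06 ,   74.378]), np.float64(0.6629607102412967))
tray [array([ 574.735, -217.643,   30.   ]), array([ 581.506, -357.08 ,   48.   ]), array([ 359.154, -362.747,   48.   ]), array([ 359.659, -217.513,   30.   ])]
book [ 539.659 -291.044   28.   ]
book [ 472.979 -279.01    32.   ]
book [ 401.392 -310.432   28.   ]
disp [array([ 690.814, -157.017,    0.   ]), array([ 680.938, -303.108,    0.   ]), array([ 733.89, -293.  ,   60.  ])]
green [array([ 535.242, -404.399,   30.   ]), array([ 420.397, -402.207,   30.   ]), array([ 308.216, -290.791,   30.   ])]
hard [array([604.691, 296.197,   0.   ]), array([437.907, 297.055,   0.   ])] mug [305.231 274.15   92.   ]
```

apply_moves([
  {"dx":-5,"dy":4.5,"dz":-4,"wz":-2,"grip":0.4},
  {"dx":-50.9,"dy":44.8,"dz":-9.5,"wz":-25.6,"grip":0.4},
  {"dx":-50.9,"dy":44.8,"dz":-9.5,"wz":-25.6,"grip":0.4},
  {"dx":-50.9,"dy":44.8,"dz":-9.5,"wz":-25.6,"grip":0.4},
  {"dx":-50.9,"dy":44.8,"dz":-9.5,"wz":-25.6,"grip":0.4},
  {"dx":-50.9,"dy":44.8,"dz":-9.5,"wz":-25.6,"grip":0.4},
  {"dx":-50.9,"dy":44.8,"dz":-9.5,"wz":-25.6,"grip":0.4},
  {"dx":-50.9,"dy":44.8,"dz":-9.5,"wz":-25.6,"grip":0.4},
])

```text
invalid input
```

```bash
cat >> h.py <<'E'
def rel(target,yaw):  # tool down, x axis at world yaw (deg): print dx dy dz (cm) and rotvec (deg)
    Rw=Rt();y=np.radians(yaw);x=np.array([np.cos(y),np.sin(y),0]);z=np.array([0,0,-1.])
    Rg=np.c_[x,np.cross(z,x),z]
    print(np.round(shift(target),2),np.round(R.from_matrix(Rw.T@Rg).as_rotvec(degrees=True),2))
def st():
    o=observe();print(o["time_s"],o["ee_pos"],Rt()[:,0],Rt()[:,2],o["ft_force"],o["wrist_torque"],o["opening"],o["joint_pos"])
E
python3 -c "
from h import *
st();rel([554.5,-52.4,345],-135.8)"
```

```text
0.1 [ 215.271 -639.34   250.72 ] [-0.948 -0.319  0.   ] [-0.001  0.001 -1.   ] [-0.053  1.094  0.209] [-0.022 -0.058  0.031] 87.52648539829698 [-0.958  0.359  0.011 -0.    -1.224 -0.288]
[-50.88  44.82  -9.37] [  0.08   0.01 -25.59]
```

apply_moves([
  {"dx":-25,"dy":22,"dz":-9.5,"wx":0,"wy":0,"wz":-15,"grip":0.4},
  {"dx":-25,"dy":22,"dz":-9.5,"wx":0,"wy":0,"wz":-15,"grip":0.4},
  {"dx":-25,"dy":22,"dz":-9.5,"wx":0,"wy":0,"wz":-15,"grip":0.4},
  {"dx":-25,"dy":22,"dz":-9.5,"wx":0,"wy":0,"wz":-15,"grip":0.4},
  {"dx":-25,"dy":22,"dz":-9.5,"wx":0,"wy":0,"wz":-15,"grip":0.4},
  {"dx":-25,"dy":22,"dz":-9.5,"wx":0,"wy":0,"wz":-15,"grip":0.4},
  {"dx":-25,"dy":22,"dz":-9.5,"wx":0,"wy":0,"wz":-15,"grip":0.4},
  {"dx":-25,"dy":22,"dz":-9.5,"wx":0,"wy":0,"wz":-15,"grip":0.4},
], grip_force=10)

```text
time_s: 0.77
ee_pos: [376.1, -360.1, 342.9]
orientation: [-0.0, -0.289, 0.957, 0.001]
ft_force: [1.8, -0.1, 0.5]
opening: 61.3
```

```bash
python3 -c "
from h import *
st();rel([554.5,-52.4,345],-135.8)"
```

```text
0.7667 [ 376.127 -360.1    342.855] [-0.833 -0.553 -0.   ] [-0.001  0.002 -1.   ] [ 1.777 -0.112  0.539] [-0.014 -0.177 -0.007] 61.34510522550624 [-0.387  0.055 -0.17  -0.001 -1.347 -0.597]
[-31.88  15.76  -0.18] [  0.1    0.03 -10.61]
```

apply_moves([
  {"dx":-31.9,"dy":15.8,"dz":-0.2,"wx":0,"wy":0,"wz":-10.6,"grip":0.2},
  {"dx":-31.9,"dy":15.8,"dz":-0.2,"wx":0,"wy":0,"wz":-10.6,"grip":0.2},
  {"dx":-31.9,"dy":15.8,"dz":-0.2,"wx":0,"wy":0,"wz":-10.6,"grip":0.2},
  {"dx":-31.9,"dy":15.8,"dz":-0.2,"wx":0,"wy":0,"wz":-10.6,"grip":0.2},
  {"dx":-31.9,"dy":15.8,"dz":-0.2,"wx":0,"wy":0,"wz":-10.6,"grip":0.2},
  {"dx":-31.9,"dy":15.8,"dz":-0.2,"wx":0,"wy":0,"wz":-10.6,"grip":0.2},
  {"dx":-31.9,"dy":15.8,"dz":-0.2,"wx":0,"wy":0,"wz":-10.6,"grip":0.2},
  {"dx":-31.9,"dy":15.8,"dz":-0.2,"wx":0,"wy":0,"wz":-10.6,"grip":0.2},
], grip_force=10)

```text
time_s: 1.43
ee_pos: [542.6, -71.1, 345.0]
orientation: [-0.0, -0.376, 0.926, 0.001]
ft_force: [1.0, -0.7, -0.7]
opening: 52.6
```

```bash
python3 -c "
from h import *
rel([554.5,-52.4,262],-135.8)"
```

```text
[-2.15  0.49  8.31] [0.1  0.04 0.01]
```

apply_moves([
  {"dx":-2.1,"dy":0.5,"dz":0,"wx":0,"wy":0,"wz":0,"grip":0.2},
  {"dx":-2.1,"dy":0.5,"dz":2,"wx":0,"wy":0,"wz":0,"grip":0.2},
  {"dx":-2.1,"dy":0.5,"dz":5,"wx":0,"wy":0,"wz":0,"grip":0.2},
  {"dx":-2.1,"dy":0.5,"dz":8.3,"wx":0,"wy":0,"wz":0,"grip":0.2},
  {"dx":-2.1,"dy":0.5,"dz":8.3,"wx":0,"wy":0,"wz":0,"grip":0.0},
  {"dx":-2.1,"dy":0.5,"dz":8.3,"wx":0,"wy":0,"wz":0,"grip":-0.25},
  {"dx":-2.1,"dy":0.5,"dz":8.3,"wx":0,"wy":0,"wz":0,"grip":-0.25},
], grip_force=10)

```text
time_s: 2.02
ee_pos: [554.9, -52.9, 263.8]
orientation: [0.001, -0.376, 0.926, 0.0]
ft_force: [0.1, -1.0, 0.7]
opening: 37.8
```

Run:
```python
from h import *
st()
for k in range(1,9):
    a=-135.8-7*k; print(k,a);rel([897+478*np.cos(np.radians(a)),281+478*np.sin(np.radians(a)),262],a)
im=optics.camera("top");cv2.imwrite("pics/t1.png",im[50:260,200:440,::-1].repeat(2,0).repeat(2,1))
```

```text
2.0167 [554.91  -52.94  263.795] [-0.717 -0.697 -0.001] [ 0.001  0.001 -1.   ] [ 0.09  -0.989  0.669] [-0.021 -0.047  0.002] 37.82033314759532 [ 0.256  0.157 -0.232 -0.001 -1.18  -1.054]
1 -142.8
[-0.36  5.92  0.18] [0.02 0.08 7.02]
2 -149.8
[-1.43 11.65  0.18] [ 0.03  0.08 14.02]
3 -156.8
[-3.19 17.22  0.19] [ 0.03  0.08 21.02]
4 -163.8
[-5.61 22.53  0.19] [ 0.03  0.08 28.02]
5 -170.8
[-8.66 27.5   0.2 ] [ 0.04  0.07 35.02]
6 -177.8
[-12.3   32.07   0.21] [ 0.04  0.07 42.02]
7 -184.8
[-16.46  36.16   0.21] [ 0.05  0.07 49.02]
8 -191.8
[-21.09  39.71   0.22] [ 0.05  0.07 56.02]
```

View pics/t1.png

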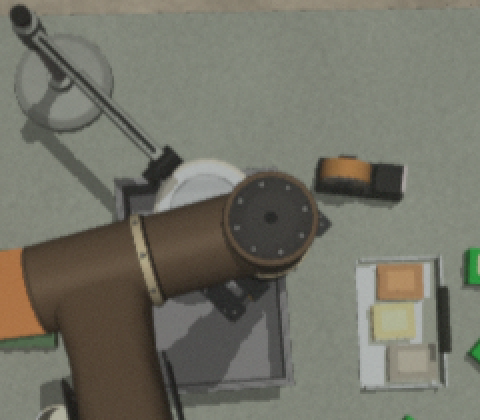

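The top view shows the gripper astride the handle, with the lamp head unmoved. Now I'll swing along the arc, turning the wrist somewhat less than the arm because of joint 6's range.

apply_moves([
  {"dx":-0.1,"dy":1.7,"dz":0.1,"wx":0,"wy":0,"wz":1.4,"grip":-0.25},
  {"dx":-0.3,"dy":4.2,"dz":0.1,"wx":0,"wy":0,"wz":3.5,"grip":-0.25},
  {"dx":-0.5,"dy":7.1,"dz":0.1,"wx":0,"wy":0,"wz":6,"grip":-0.25},
  {"dx":-1.1,"dy":10.2,"dz":0.1,"wx":0,"wy":0,"wz":8.6,"grip":-0.25},
  {"dx":-1.9,"dy":13.3,"dz":0.1,"wx":0,"wy":0,"wz":11.3,"grip":-0.25},
  {"dx":-2.9,"dy":16.4,"dz":0.1,"wx":0,"wy":0,"wz":14,"grip":-0.25},
  {"dx":-4.2,"dy":19.5,"dz":0.1,"wx":0,"wy":0,"wz":16.8,"grip":-0.25},
  {"dx":-5.6,"dy":22.5,"dz":0.1,"wx":0,"wy":0,"wz":19.6,"grip":-0.25},
], grip_force=10)

```text
time_s: 2.73
ee_pos: [438.2, 148.4, 266.0]
orientation: [0.003, -0.212, 0.977, 0.001]
ft_force: [3.6, -0.9, -0.6]
opening: 32.8
```

Run:
```python
from h import *
st();e=observe()["ee_pos"];print(np.hypot(e[0]-897,e[1]-281),np.degrees(np.arctan2(e[1]-281,e[0]-897)))
y0=-135.8-19.6
for f in range(28,60,4):
    a=-135.8-f; print(f,end=' ');rel([897+478*np.cos(np.radians(a)),281+478*np.sin(np.radians(a)),263],-135.8-.7*f)
```

```text
2.7333 [438.166 148.422 265.995] [-0.91  -0.414 -0.007] [ 0.006  0.004 -1.   ] [ 3.616 -0.944 -0.587] [-0.479 -1.011  0.009] 32.825935227456554 [ 0.755 -0.014 -0.416  0.001 -1.162 -1.9  ]
477.6037127548174 -163.8835951755963
28 [ 0.05 -0.06  0.3 ] [ 0.05  0.37 -0.15]
32 [-0.54  3.22  0.31] [0.06 0.37 2.65]
36 [-1.36  6.45  0.31] [0.07 0.37 5.45]
40 [-2.41  9.62  0.32] [0.08 0.37 8.25]
44 [-3.67 12.71  0.34] [ 0.09  0.37 11.05]
48 [-5.15 15.7   0.35] [ 0.1   0.36 13.85]
52 [-6.83 18.58  0.36] [ 0.11  0.36 16.65]
56 [-8.7  21.34  0.38] [ 0.12  0.36 19.45]
```

apply_moves([
  {"dx":-0.4,"dy":2.6,"dz":0.2,"wx":0,"wy":0,"wz":2,"grip":-0.25},
  {"dx":-1.2,"dy":5.8,"dz":0.3,"wx":0,"wy":0,"wz":4.9,"grip":-0.25},
  {"dx":-2.2,"dy":9.0,"dz":0.3,"wx":0,"wy":0,"wz":7.7,"grip":-0.25},
  {"dx":-3.4,"dy":12.1,"dz":0.3,"wx":0,"wy":0,"wz":10.5,"grip":-0.25},
  {"dx":-4.8,"dy":15.1,"dz":0.3,"wx":0,"wy":0,"wz":13.3,"grip":-0.25},
  {"dx":-6.2,"dy":17.5,"dz":0.3,"wx":0,"wy":0,"wz":15.6,"grip":-0.25},
  {"dx":-7.4,"dy":19.5,"dz":0.3,"wx":0,"wy":0,"wz":17.5,"grip":-0.25},
  {"dx":-8.2,"dy":20.7,"dz":0.3,"wx":0,"wy":0,"wz":18.8,"grip":-0.25},
], grip_force=10)

```text
time_s: 3.4
ee_pos: [427.9, 373.4, 265.9]
orientation: [0.004, -0.049, 0.999, 0.003]
ft_force: [1.1, -1.0, 0.9]
opening: 32.9
```

Run:
```python
from h import *
st();e=observe()["ee_pos"];print(np.hypot(e[0]-897,e[1]-281),np.degrees(np.arctan2(e[1]-281,e[0]-897)))
im=optics.camera("scene");cv2.imwrite("pics/s1.png",cv2.resize(im[120:390,200:480,::-1],None,fx=2,fy=2))
```

```text
3.4 [427.856 373.407 265.906] [-0.995 -0.098 -0.008] [ 0.008  0.006 -1.   ] [ 1.073 -1.033  0.866] [-0.62  -0.203 -0.007] 32.94820350542398 [ 1.065  0.168 -0.216  0.004 -1.178 -2.539]
478.1577318091126 168.8571807065241
```

View pics/s1.png

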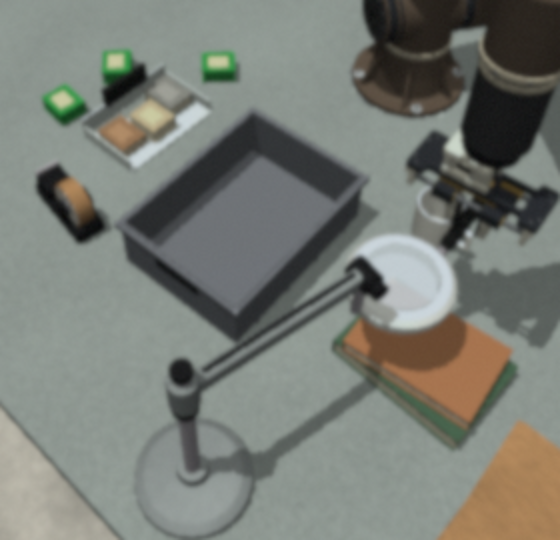

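The lamp is at about 169° and clear of the tote. The head is over the hardbacks and the tote hasn't moved. I'll release upward, then fit the arm's geometry from the logged poses so I can check clearances for the pour.

apply_moves([
  {"dx":0,"dy":0,"dz":0,"wx":0,"wy":0,"wz":0,"grip":0.2},
  {"dx":0,"dy":0,"dz":0,"wx":0,"wy":0,"wz":0,"grip":0.2},
  {"dx":0,"dy":0,"dz":-2,"wx":0,"wy":0,"wz":0,"grip":0.2},
  {"dx":0,"dy":0,"dz":-6,"wx":0,"wy":0,"wz":0,"grip":0.2},
  {"dx":0,"dy":0,"dz":-10,"wx":0,"wy":0,"wz":0,"grip":0.2},
  {"dx":0,"dy":0,"dz":-10,"wx":0,"wy":0,"wz":0,"grip":0.2},
], grip_force=60)

```text
time_s: 3.95
ee_pos: [429.9, 374.7, 375.6]
orientation: [0.009, -0.049, 0.999, 0.007]
ft_force: [-0.0, 1.0, 1.7]
opening: 52.3
```

```bash
cat > kin.py <<'E'
import numpy as np
from scipy.optimize import least_squares
from scipy.spatial.transform import Rotation as R
# x fwd, z up; j1 z, j2 +y, j3 -y, j4 roll along forearm, j5 -y, j6 about tool axis
P0=[245,540,540,150,350,0]
def fk(q,P=P0,s4=1):
    h,L2,L4,d,L6,a=P
    r=R.from_euler('z',q[0]);p=np.array([0,0,h])
    r2=r*R.from_euler('y',q[1]);e=p+r2.apply([0,0,L2])
    r3=r2*R.from_euler('y',-q[2]);w=e+r3.apply([L4,0,a])
    r5=r3*R.from_euler('x',s4*q[3])*R.from_euler('y',-q[4])
    c=w+r5.apply([0,-d,0]);t=c+r5.apply([L6,0,0])
    return e,w,c,t,r5
E
python3 - <<'E'
from kin import *
D=[([-.9579,.3593,.0112,-.0003,-1.2241,-.2881],[215.27,-639.34,250.72]),([-.387,.055,-.170,-.001,-1.347,-.597],[376.127,-360.1,342.855]),
([.256,.157,-.232,-.001,-1.18,-1.054],[554.91,-52.94,263.8]),([.755,-.014,-.416,.001,-1.162,-1.9],[438.17,148.42,266]),([1.065,.168,-.216,.004,-1.178,-2.539],[427.86,373.4,265.9])]
f=lambda v:np.concatenate([fk(q,[245,v[0],v[1],v[2],v[3],v[4]])[3]-p for q,p in D])
for v0 in([540,540,150,350,0],[700,540,190,400,0]):
    s=least_squares(f,v0);print(s.x,np.abs(s.fun).max())
from h import st;st()
E
```

```text
[602.21532705 463.01417641 192.29018458 400.86799399   1.01611513] 2.4070326626364817
[602.2153468  463.01417488 192.2901846  400.86800981   1.01611056] 2.4070325494895997
3.95 [429.946 374.733 375.608] [-0.995 -0.097 -0.019] [ 0.018  0.016 -1.   ] [-0.002  0.968  1.74 ] [ 0.098 -0.164 -0.009] 52.28615289049406 [ 1.065  0.116 -0.034  0.008 -1.399 -2.54 ]
```

```bash
cat >> kin.py <<'E'
P1=[245,602.2,463,192.3,400.9,1]
def full(q):
    e,w,c,t,r5=fk(q,P1);z=r5.apply([1,0,0]);x=R.from_rotvec(-q[5]*z).apply(-r5.apply([0,1,0]))
    return e,w,c,t,np.c_[x,np.cross(z,x),z]
lo=np.array([-3.07,-1.43,-1.02,-3.03,-3.05,-3.03]);hi=np.array([3.07,2.12,1.25,3.03,0,3.03])
def ik(t,Rg,q0):
    f=lambda q:np.concatenate([(full(q)[3]-t)/100,(full(q)[4]-Rg).ravel()])
    s=least_squares(f,np.clip(q0,lo+1e-3,hi-1e-3),bounds=(lo,hi));return s.x,np.abs(s.fun).max()
def tray_pose(lip,yaw,p):  # yaw of tray x (front->back), pitch deg -> TCP pos, tool R (tool y=-tray x)
    a=np.radians(yaw);p=np.radians(p);u=np.array([np.cos(a),np.sin(a),0]);k=np.array([0,0,1.])
    X=u*np.cos(p)+k*np.sin(p);Z=-u*np.sin(p)+k*np.cos(p);Y=np.cross(Z,X)
    g=np.array(lip)+133*X+66*Z
    return g+9*Z,np.c_[-Y,-X,-Z],g
def seg(a,b,c,d):
    n=np.linspace(0,1,60)[:,None];A=a+(b-a)*n;B=c+(d-c)*n
    return np.sqrt(((A[:,None]-B[None])**2).sum(-1)).min()
a=np.radians(168.9);dr=np.array([np.cos(a),np.sin(a),0]);po=np.array([897,281,0])
pt=lambda r,z:po+dr*r+[0,0,z]
LAMP=dict(handle=(pt(450,215),pt(502,289)),tube=(pt(0,282),pt(280,282)),head=(pt(280,195),pt(440,195)))
E
python3 - <<'E'
from kin import *
np.set_printoptions(suppress=True,precision=2)
q0=[.2,.2,-.1,0,-1.2,-1.2]
for yaw,lip in((-88,(540,0,45)),(-65,(530,-5,60)),(-45,(560,0,80)),(-20,(570,20,100)),(0,(590,40,100))):
  q=q0
  for p in(0,20,40,48):
    t,Rg,g=tray_pose(lip,yaw,p);q,er=ik(t,Rg,q);e,w,c,tt,_=full(q)
    print(yaw,p,q,round(er,3),"w",w.round(),"c",c.round(),{k:round(min(seg(*s,*v) for s in((e,w),(w,c),(c,tt)))) for k,v in LAMP.items()})
E
```

```text
-88 0 [ 0.11  0.29 -0.41  0.   -0.86 -1.65] 0.0 w [523.  58. 521.] c [ 545. -133.  521.] {'handle': 412, 'tube': 379, 'head': 437}
-88 20 [ 0.4   0.24 -0.6  -0.42 -0.9  -2.23] 0.0 w [416. 177. 486.] c [539.  38. 538.] {'handle': 281, 'tube': 330, 'head': 350}
-88 40 [ 0.64  0.33 -0.64 -0.62 -1.13 -2.61] 0.0 w [365. 273. 432.] c [533. 204. 495.] {'handle': 181, 'tube': 253, 'head': 274}
-88 48 [ 0.72  0.4  -0.63 -0.66 -1.23 -2.71] 0.0 w [354. 312. 402.] c [531. 265. 462.] {'handle': 140, 'tube': 202, 'head': 240}
-65 0 [ 0.12  0.33 -0.31  0.   -0.92 -1.25] 0.0 w [564.  65. 536.] c [ 586. -126.  536.] {'handle': 429, 'tube': 375, 'head': 438}
-65 20 [ 0.39  0.18 -0.67 -0.51 -0.77 -1.9 ] 0.0 w [385. 158. 490.] c [514.  29. 553.] {'handle': 299, 'tube': 362, 'head': 370}
-65 40 [ 0.63  0.17 -0.89 -0.92 -0.92 -2.49] 0.0 w [267. 196. 435.] c [444. 180. 510.] {'handle': 265, 'tube': 300, 'head': 331}
-65 48 [ 0.74  0.22 -0.93 -0.98 -1.03 -2.66] 0.0 w [238. 216. 411.] c [418. 235. 477.] {'handle': 228, 'tube': 271, 'head': 291}
-45 0 [ 0.15  0.41 -0.15 -0.   -1.02 -0.94] 0.0 w [625.  96. 556
[... 781 characters left out ...]
[392.  93. 560.] {'handle': 361, 'tube': 318, 'head': 335}
-20 48 [ 0.4  -0.02 -1.02 -1.43 -0.52 -2.06] 0.129 w [220.  92. 459.] c [378. 128. 562.] {'handle': 338, 'tube': 308, 'head': 327}
0 0 [ 0.32  0.49  0.03 -0.   -1.12 -0.32] 0.0 w [662. 222. 576.] c [723.  40. 576.] {'handle': 413, 'tube': 270, 'head': 312}
0 20 [ 0.42  0.21 -0.44 -0.24 -0.62 -0.59] 0.0 w [451. 200. 556.] c [552.  40. 593.] {'handle': 324, 'tube': 280, 'head': 303}
0 40 [-0.05 -0.01 -0.96 -1.96 -0.   -1.92] 0.065 w [264. -13. 470.] c [412.  53. 573.] {'handle': 367, 'tube': 287, 'head': 299}
0 48 [-0.24 -0.05 -0.85 -3.03 -0.04 -2.87] 0.173 w [284. -69. 513.] c [344. 114. 528.] {'handle': 323, 'tube': 283, 'head': 295}
```

```bash
python3 -c "
from h import *
rel([450,30,330],-176);rel([472,-354,200],-178)"
```

```text
[  1.43 -34.57   4.05] [0.81 1.08 1.57]
[  3.21 -73.17  16.49] [0.83 1.06 3.57]
```

apply_moves([
  {"dx":1.4,"dy":-34.6,"dz":4,"wx":0.8,"wy":1.1,"wz":1.6,"grip":0.6},
  {"dx":1.4,"dy":-34.6,"dz":4,"wx":0.8,"wy":1.1,"wz":1.6,"grip":0.6},
  {"dx":1.4,"dy":-34.6,"dz":4,"wx":0.8,"wy":1.1,"wz":1.6,"grip":0.6},
  {"dx":1.4,"dy":-34.6,"dz":4,"wx":0.8,"wy":1.1,"wz":1.6,"grip":0.6},
  {"dx":1.4,"dy":-34.6,"dz":4,"wx":0.8,"wy":1.1,"wz":1.6,"grip":0.6},
  {"dx":1.4,"dy":-34.6,"dz":4,"wx":0.8,"wy":1.1,"wz":1.6,"grip":0.6},
  {"dx":1.4,"dy":-34.6,"dz":4,"wx":0.8,"wy":1.1,"wz":1.6,"grip":0.6},
  {"dx":1.4,"dy":-34.6,"dz":4,"wx":0.8,"wy":1.1,"wz":1.6,"grip":0.6},
], grip_force=60)

```text
time_s: 4.62
ee_pos: [448.6, 40.7, 333.2]
orientation: [0.001, -0.035, 0.999, 0.001]
ft_force: [0.6, -0.8, 1.0]
opening: 70.3
```

```bash
python3 -c "
from h import *
rel([472,-354,200],-178)"
```

```text
[  0.44 -39.56  13.26] [0.09 0.15 1.99]
```

apply_moves([
  {"dx":0.4,"dy":-39.6,"dz":13.3,"wx":0.1,"wy":0.1,"wz":2,"grip":0.6},
  {"dx":0.4,"dy":-39.6,"dz":13.3,"wx":0.1,"wy":0.1,"wz":2,"grip":0.3},
  {"dx":0.4,"dy":-39.6,"dz":13.3,"wx":0.1,"wy":0.1,"wz":2,"grip":0.3},
  {"dx":0.4,"dy":-39.6,"dz":13.3,"wx":0.1,"wy":0.1,"wz":2,"grip":0.3},
  {"dx":0.4,"dy":-39.6,"dz":13.3,"wx":0.1,"wy":0.1,"wz":2,"grip":0.3},
  {"dx":0.4,"dy":-39.6,"dz":13.3,"wx":0.1,"wy":0.1,"wz":2,"grip":0.3},
  {"dx":0.4,"dy":-39.6,"dz":13.3,"wx":0.1,"wy":0.1,"wz":2,"grip":0.3},
  {"dx":0.4,"dy":-39.6,"dz":13.3,"wx":0.1,"wy":0.1,"wz":2,"grip":0.3},
], grip_force=60)

```text
time_s: 5.28
ee_pos: [467.0, -275.1, 227.8]
orientation: [0.002, -0.017, 1.0, -0.0]
ft_force: [1.4, 1.0, 0.1]
opening: 57.2
```

Run:
```python
from h import *
rel([472,-354,79],-178);st()
im=optics.camera("scene");cv2.imwrite("pics/s2.png",cv2.resize(im[100:320,200:420,::-1],None,fx=2.5,fy=2.5))
```

```text
[-0.18 -7.89 14.88] [-0.05  0.2  -0.03]
5.2833 [ 466.956 -275.087  227.753] [-0.999 -0.034 -0.003] [ 0.004 -0.001 -1.   ] [1.408 0.996 0.057] [ 0.123 -0.191  0.039] 57.19388015205592 [-0.17   0.156 -0.32   0.    -1.091 -1.366]
```

View pics/s2.png

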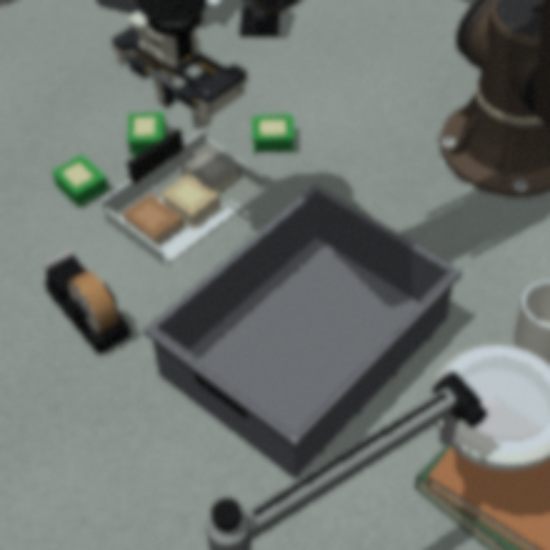

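The scene view shows the tray, books and greens unmoved, with the gripper above and in front. I'll shift back over the grip and go down between the two green books.

apply_moves([
  {"dx":-0.2,"dy":-3.9,"dz":2,"wx":0,"wy":0.2,"wz":0,"grip":0.1},
  {"dx":-0.2,"dy":-7.9,"dz":5,"wx":0,"wy":0.2,"wz":0,"grip":0.1},
  {"dx":-0.2,"dy":-7.9,"dz":7,"wx":0,"wy":0.2,"wz":0,"grip":0.1},
  {"dx":-0.2,"dy":-7.9,"dz":9,"wx":0,"wy":0.2,"wz":0,"grip":0.1},
  {"dx":-0.2,"dy":-7.9,"dz":11,"wx":0,"wy":0.2,"wz":0,"grip":0.1},
  {"dx":-0.2,"dy":-7.9,"dz":13,"wx":0,"wy":0.2,"wz":0,"grip":0.1},
  {"dx":-0.2,"dy":-7.9,"dz":14.8,"wx":0,"wy":0.2,"wz":0,"grip":0.1},
  {"dx":-0.2,"dy":-7.9,"dz":14.8,"wx":0,"wy":0.2,"wz":0,"grip":0.1},
], grip_force=60)

```text
time_s: 6.0
ee_pos: [468.0, -358.3, 74.1]
orientation: [-0.004, -0.015, 1.0, 0.001]
ft_force: [-0.7, 0.8, 0.2]
opening: 48.2
```

Run:
```python
from h import *
rel([472,-354,79],-178);st()
im=optics.camera("scene");cv2.imwrite("pics/s3.png",cv2.resize(im[80:240,200:360,::-1],None,fx=3.5,fy=3.5))
```

```text
[-0.4   0.42 -0.5 ] [ 0.07 -0.48 -0.24]
6.0 [ 468.045 -358.327   74.052] [-0.999 -0.031  0.008] [-0.008  0.001 -1.   ] [-0.73   0.758  0.182] [ 0.044  0.106 -0.016] 48.204927232741454 [-0.321  0.395 -0.389  0.002 -0.795 -1.221]
```

View pics/s3.png

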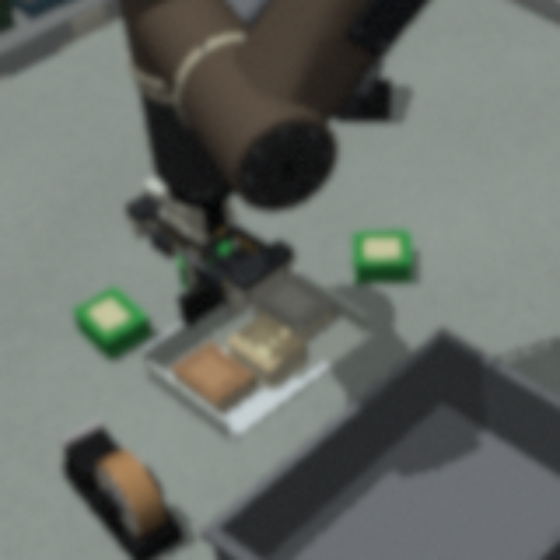

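The gripper straddles the grip cleanly. I'll correct by 4–5 mm and close.

apply_moves([
  {"dx":-0.4,"dy":0.4,"dz":-0.5,"wx":0,"wy":-0.5,"wz":0,"grip":0.1},
  {"dx":-0.4,"dy":0.4,"dz":-0.5,"wx":0,"wy":-0.5,"wz":0,"grip":-0.3},
  {"dx":-0.4,"dy":0.4,"dz":-0.5,"wx":0,"wy":-0.5,"wz":0,"grip":-0.6},
  {"dx":-0.4,"dy":0.4,"dz":-0.5,"wx":0,"wy":-0.5,"wz":0,"grip":-1},
  {"dx":-0.4,"dy":0.4,"dz":-0.5,"wx":0,"wy":-0.5,"wz":0,"grip":-1},
  {"dx":-0.4,"dy":0.4,"dz":-0.5,"wx":0,"wy":-0.5,"wz":0,"grip":-1},
  {"dx":-0.4,"dy":0.4,"dz":-0.5,"wx":0,"wy":-0.5,"wz":0,"grip":-1},
  {"dx":-0.4,"dy":0.4,"dz":-0.5,"wx":0,"wy":-0.5,"wz":0,"grip":-1},
], grip_force=60)

```text
time_s: 6.72
ee_pos: [473.2, -354.8, 81.2]
orientation: [0.001, -0.016, 1.0, -0.0]
ft_force: [0.2, -0.1, 2.8]
opening: 13.6
```

Run:
```python
from h import *
st()
```

```text
6.7167 [ 473.189 -354.771   81.172] [-1.    -0.031 -0.002] [ 0.002 -0.    -1.   ] [ 0.234 -0.062  2.753] [-0.01   0.017 -0.269] 13.560821797869163 [-0.313  0.384 -0.384 -0.001 -0.8   -1.226]
```

```bash
sed -i 's/return g+9\*Z/return g+11*Z/' kin.py
python3 - <<'E'
from kin import *
np.set_printoptions(suppress=True,precision=2)
for x,y in((540,35),(500,35),(540,15)):
  q=[-.313,.384,-.384,0,-.8,-1.226]
  for p in(0,15,25,31,40,45):
    z=max(35,126-(y+83)*np.tan(np.radians(p)))+(60 if p<20 else 0)
    t,Rg,g=tray_pose((x,y,z),-87,p);q,er=ik(t,Rg,q);e,w,c,tt,_=full(q)
    print(x,y,round(z),p,q,round(er,3),"tcp",t,"w",w.round(),"c",c.round(),{k:round(min(seg(*s,*v) for s in((e,w),(w,c),(c,tt)))) for k,v in LAMP.items()})
from h import rel
rel([473,-355,180],-177);rel([542,-250,290],-177)
E
```

```text
540 35 186 0 [ 0.18  0.16 -0.24  0.   -1.18 -1.69] 0.0 tcp [546.96 -97.82 263.  ] w [513.  91. 664.] c [547. -98. 664.] {'handle': 477, 'tube': 439, 'head': 444}
540 35 154 15 [ 0.41  0.14 -0.4  -0.27 -1.14 -2.05] 0.0 tcp [545.68 -73.39 263.18] w [443. 190. 606.] c [540.  30. 650.] {'handle': 371, 'tube': 397, 'head': 419}
540 35 71 25 [ 0.54  0.23 -0.57 -0.45 -1.04 -2.34] 0.0 tcp [544.61 -52.88 196.97] w [396. 235. 502.] c [536. 116. 560.] {'handle': 256, 'tube': 326, 'head': 341}
540 35 55 31 [ 0.61  0.27 -0.6  -0.52 -1.07 -2.47] 0.0 tcp [543.89 -39.24 189.6 ] w [378. 262. 471.] c [533. 167. 533.] {'handle': 218, 'tube': 286, 'head': 308}
540 35 35 40 [ 0.7   0.36 -0.62 -0.6  -1.14 -2.63] 0.0 tcp [542.74 -17.32 179.48] w [358. 303. 426.] c [529. 240. 487.] {'handle': 163, 'tube': 223, 'head': 262}
540 35 35 45 [ 0.75  0.4  -0.61 -0.62 -1.21 -2.69] 0.0 tcp [542.07  -4.54 183.49] w [351. 329. 408.] c [527. 279. 467.] {'handle': 139, 'tube': 194, 'head': 242}
500 35 186 0 [ 0.19  0.09 -0.32  0.   -1.17 -1.71] 0.0 tcp [506.96 -97.82 263.  ] w [470.  91. 664.] c [507. -98. 664.] {'handl
[... 1207 characters left out ...]
7 -0.46 -1.04 -2.3 ] 0.0 tcp [544.61 -72.88 206.3 ] w [401. 219. 509.] c [536.  96. 570.] {'handle': 271, 'tube': 338, 'head': 353}
540 15 67 31 [ 0.57  0.25 -0.6  -0.53 -1.07 -2.43] 0.0 tcp [543.89 -59.24 201.62] w [381. 246. 481.] c [533. 147. 545.] {'handle': 234, 'tube': 309, 'head': 321}
540 15 44 40 [ 0.67  0.33 -0.64 -0.62 -1.14 -2.61] 0.0 tcp [542.74 -37.32 188.24] w [360. 286. 433.] c [529. 220. 495.] {'handle': 176, 'tube': 242, 'head': 272}
540 15 35 45 [ 0.72  0.39 -0.64 -0.64 -1.18 -2.69] 0.0 tcp [542.07 -24.54 183.49] w [352. 309. 407.] c [527. 259. 467.] {'handle': 147, 'tube': 206, 'head': 246}
[-0.   -0.02 -9.88] [-0.02  0.13 -1.21]
[ -7.25  10.25 -20.87] [-0.02  0.13 -1.21]
```

apply_moves([
  {"dx":0,"dy":0,"dz":-0.6,"wx":0,"wy":0,"wz":0,"grip":-1},
  {"dx":0,"dy":0,"dz":-1.6,"wx":0,"wy":0,"wz":0,"grip":-1},
  {"dx":0,"dy":0,"dz":-3.2,"wx":0,"wy":0,"wz":0,"grip":-1},
  {"dx":0,"dy":0,"dz":-5.2,"wx":0,"wy":0,"wz":0,"grip":-1},
  {"dx":0,"dy":0,"dz":-7.5,"wx":0,"wy":0,"wz":0,"grip":-1},
  {"dx":0,"dy":0,"dz":-10,"wx":0,"wy":0,"wz":-0.5,"grip":-1},
  {"dx":0,"dy":0,"dz":-12,"wx":0,"wy":0,"wz":-1,"grip":-1},
  {"dx":0,"dy":0,"dz":-13,"wx":0,"wy":0,"wz":-1.2,"grip":-1},
], grip_force=60)

```text
time_s: 7.38
ee_pos: [473.4, -355.1, 214.3]
orientation: [0.002, -0.026, 1.0, -0.001]
ft_force: [0.3, -0.5, -6.1]
opening: 13.4
```

Run:
```python
from h import *
st();rel([500,-220,270],-177)
im=optics.camera("scene");cv2.imwrite("pics/s4.png",cv2.resize(im[80:240,200:360,::-1],None,fx=3,fy=3))
```

```text
7.3833 [ 473.391 -355.076  214.278] [-0.999 -0.053 -0.005] [ 0.005 -0.001 -1.   ] [ 0.306 -0.509 -6.123] [-0.363 -0.121  0.042] 13.444660186726782 [-0.314  0.247 -0.235 -0.    -1.084 -1.204]
[-3.4  13.34 -5.58] [-0.1   0.28  0.03]
```

View pics/s4.png

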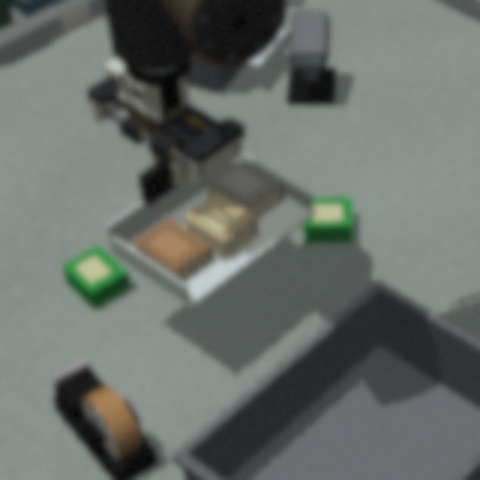

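The tray is lifted level with its books in place, and the weight reads 6.1 N. Carrying it over the tote.

apply_moves([
  {"dx":-0.2,"dy":0.6,"dz":-1,"wx":0,"wy":0.2,"wz":0,"grip":-1},
  {"dx":-0.7,"dy":2.4,"dz":-2.5,"wx":0,"wy":0.2,"wz":0,"grip":-1},
  {"dx":-1.4,"dy":5,"dz":-4,"wx":0,"wy":0.2,"wz":0,"grip":-1},
  {"dx":-2.3,"dy":8.2,"dz":-5,"wx":0,"wy":0.2,"wz":0,"grip":-1},
  {"dx":-3.2,"dy":11.4,"dz":-5.3,"wx":0,"wy":0.2,"wz":0,"grip":-1},
  {"dx":-4,"dy":14.4,"dz":-5.3,"wx":0,"wy":0.2,"wz":0,"grip":-1},
  {"dx":-4.7,"dy":16.8,"dz":-5.3,"wx":0,"wy":0.2,"wz":0,"grip":-1},
  {"dx":-5.2,"dy":18.4,"dz":-5.3,"wx":0,"wy":0.2,"wz":0,"grip":-1},
], grip_force=60)

```text
time_s: 8.1
ee_pos: [515.1, -166.2, 266.7]
orientation: [0.0, -0.027, 1.0, -0.001]
ft_force: [-0.1, -1.3, -5.6]
opening: 13.7
```

```bash
cat > plan.py <<'E'
from h import *; import kin
def rows(L):  # (lip xyz, pitch)
    Rw=Rt()
    for lip,p in L:
        t,Rg,g=kin.tray_pose(lip,-87,p);print(p,lip,np.round(shift(t),2),np.round(R.from_matrix(Rw.T@Rg).as_rotvec(degrees=True),1))
E
python3 - <<'E'
from plan import *
st();rows([((520,y,z),p) for p,y,z in((0,-10,195),(3,0,190),(6,10,182),(9,20,172),(12,25,160),(15,30,148),(17,30,138),(18,30,130))])
E
```

```text
8.1 [ 515.116 -166.248  266.691] [-0.999 -0.054 -0.001] [ 0.001 -0.001 -1.   ] [-0.127 -1.328 -5.6  ] [-0.376 -0.112 -0.008] 13.684912288030615 [ 0.051  0.128 -0.262  0.002 -1.18  -1.569]
0 (520, -10, 195) [-1.31  2.28 -0.53] [-0.1  0.1  0.1]
3 (520, 0, 190) [-1.36  3.69 -0.72] [2.9 0.1 0.1]
6 (520, 10, 182) [-1.42  5.15 -0.58] [5.9 0.1 0.1]
9 (520, 20, 172) [-1.47  6.64 -0.22] [8.9 0.1 0.1]
12 (520, 25, 160) [-1.5   7.66  0.36] [11.9  0.1  0.1]
15 (520, 30, 148) [-1.53  8.72  0.98] [14.9  0.1  0.1]
17 (520, 30, 138) [-1.53  9.11  1.61] [16.9  0.1  0.1]
18 (520, 30, 130) [-1.53  9.3   2.22] [17.9  0.1  0.1]
```

apply_moves([
  {"dx":-1.3,"dy":2.3,"dz":-0.5,"wx":0,"wy":0.1,"wz":0,"grip":-1},
  {"dx":-1.4,"dy":3.7,"dz":-0.7,"wx":2.9,"wy":0.1,"wz":0,"grip":-1},
  {"dx":-1.4,"dy":5.2,"dz":-0.6,"wx":5.9,"wy":0.1,"wz":0,"grip":-1},
  {"dx":-1.5,"dy":6.6,"dz":-0.2,"wx":8.9,"wy":0.1,"wz":0,"grip":-1},
  {"dx":-1.5,"dy":7.7,"dz":0.4,"wx":11.9,"wy":0.1,"wz":0,"grip":-1},
  {"dx":-1.5,"dy":8.7,"dz":1,"wx":14.9,"wy":0.1,"wz":0,"grip":-1},
  {"dx":-1.5,"dy":9.1,"dz":1.6,"wx":16.9,"wy":0.1,"wz":0,"grip":-1},
  {"dx":-1.5,"dy":9.3,"dz":2.2,"wx":17.9,"wy":0.1,"wz":0,"grip":-1},
], grip_force=60)

```text
time_s: 8.77
ee_pos: [524.0, -71.5, 242.6]
orientation: [0.003, -0.027, 0.987, -0.157]
ft_force: [-0.5, -0.5, -6.3]
opening: 13.8
```

Run:
```python
from plan import *
st();o=observe();print(kin.full(o["joint_pos"])[3:])
rows([((520,30,z),p) for p,z in((18,120),(18,110),(19,100),(20,94),(21,88),(22,83),(23,80),(24,78))])
im=optics.camera("scene");cv2.imwrite("pics/s5.png",cv2.resize(im[80:300,190:410,::-1],None,fx=2.7,fy=2.7))
```

```text
8.7667 [523.987 -71.5   242.573] [-0.998 -0.055  0.004] [ 0.014 -0.31  -0.951] [-0.464 -0.536 -6.259] [ 1.551  0.122 -0.034] 13.783804891142182 [ 0.429  0.123 -0.494  0.329 -1.099 -2.117]
(array([363.59 ,  93.241, 143.785]), array([[-0.926,  0.301, -0.226],
       [ 0.254,  0.943,  0.213],
       [ 0.277,  0.14 , -0.951]]))
18 (520, 30, 120) [-0.14  0.15  0.82] [-0.1 -0.1  0.2]
18 (520, 30, 110) [-0.14  0.46  1.77] [-0.1 -0.1  0.2]
19 (520, 30, 100) [-0.14  0.91  2.49] [ 0.9 -0.1  0.2]
20 (520, 30, 94) [-0.14  1.23  2.83] [ 1.9 -0.1  0.2]
21 (520, 30, 88) [-0.15  1.56  3.17] [ 2.9 -0.1  0.2]
22 (520, 30, 83) [-0.15  1.87  3.43] [ 3.9 -0.1  0.2]
23 (520, 30, 80) [-0.15  2.11  3.49] [ 4.9 -0.1  0.2]
24 (520, 30, 78) [-0.15  2.33  3.46] [ 5.9 -0.1  0.2]
```

View pics/s5.png

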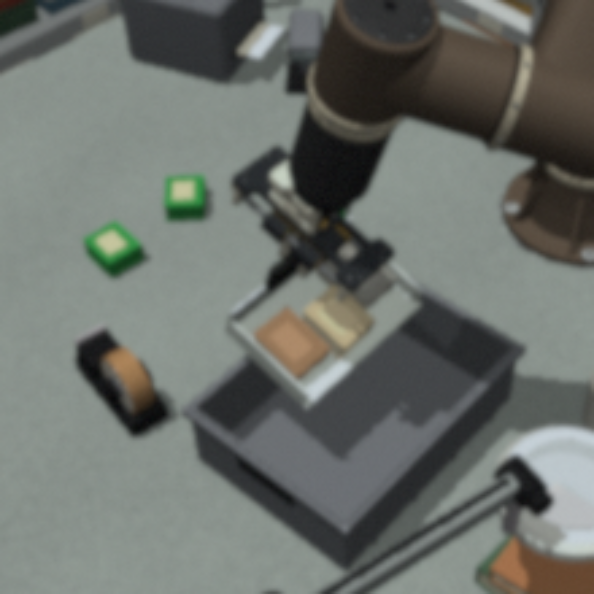

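The tray is tipped 18° over the tote with the books still on it, and nothing has been disturbed. Lowering and tipping slowly.

apply_moves([
  {"dx":-0.1,"dy":0.2,"dz":0.8,"wx":0,"wy":0,"wz":0.2,"grip":-1},
  {"dx":-0.1,"dy":0.5,"dz":1.8,"wx":0,"wy":0,"wz":0.2,"grip":-1},
  {"dx":-0.1,"dy":0.9,"dz":2.5,"wx":0.9,"wy":0,"wz":0.2,"grip":-1},
  {"dx":-0.1,"dy":1.2,"dz":2.8,"wx":1.9,"wy":0,"wz":0.2,"grip":-1},
  {"dx":-0.1,"dy":1.6,"dz":3.1,"wx":2.9,"wy":0,"wz":0.2,"grip":-1},
  {"dx":-0.1,"dy":1.9,"dz":3.3,"wx":3.9,"wy":0,"wz":0.2,"grip":-1},
  {"dx":-0.1,"dy":2.1,"dz":3.4,"wx":4.9,"wy":0,"wz":0.2,"grip":-1},
  {"dx":-0.1,"dy":2.3,"dz":3.4,"wx":5.9,"wy":0,"wz":0.2,"grip":-1},
], grip_force=60)

```text
time_s: 9.48
ee_pos: [523.2, -60.9, 200.8]
orientation: [0.003, -0.025, 0.978, -0.208]
ft_force: [-0.2, 0.2, -6.3]
opening: 14.0
```

Run:
```python
from plan import *
st();o=observe();q=o["joint_pos"].copy();q[3]*=-1;print(kin.full(q)[3])
e,w,c,t,_=kin.full(q);print(w,c)
rows([((520,30,z),p) for p,z in((25,76),(26,74),(27,71),(28,69),(29,66),(30,63),(31,61),(32,58))])
```

```text
9.4833 [523.183 -60.873 200.814] [-0.999 -0.05   0.005] [ 0.016 -0.408 -0.913] [-0.175  0.214 -6.289] [ 2.121 -0.002 -0.01 ] 14.012209182782067 [ 0.496  0.18  -0.6    0.44  -1.032 -2.29 ]
[524.612 -80.523 205.191]
[384.894 208.419 512.911] [518.368  82.869 571.231]
25 (520, 30, 76) [-0.16  0.22 -0.23] [ 0.9 -0.3 -0. ]
26 (520, 30, 74) [-0.16  0.44 -0.27] [ 1.9 -0.3 -0. ]
27 (520, 30, 71) [-0.16  0.71 -0.23] [ 2.9 -0.3  0. ]
28 (520, 30, 69) [-0.16  0.94 -0.27] [ 3.9 -0.3  0. ]
29 (520, 30, 66) [-0.16  1.21 -0.21] [ 4.9 -0.3  0. ]
30 (520, 30, 63) [-0.16  1.49 -0.16] [ 5.9 -0.3  0. ]
31 (520, 30, 61) [-0.16  1.73 -0.19] [ 6.9 -0.3  0. ]
32 (520, 30, 58) [-0.16  2.02 -0.13] [ 7.9 -0.3  0. ]
```

```bash
sed -i 's/P1=\[245,602.2,463,192.3,400.9,1\]/P1=[196,602.2,463,192.3,351.9,1]/' kin.py
python3 - <<'E'
from kin import *
q=np.array([.496,.18,-.6,-.44,-1.032,-2.29]);print(full(q)[3])
for p,z in((24,76),(31,61),(36,47),(40,38)):
    t,Rg,g=tray_pose((520,30,z),-87,p);q,er=ik(t,Rg,q);e,w,c,tt,_=full(q)
    print(p,q.round(2),round(er,3),"w",w.round(),"c",c.round(),{k:[round(seg(*s,*v)) for s in((e,w),(w,c),(c,tt))] for k,v in LAMP.items()})
E
```

```text
[523.48220659 -60.83684329 200.53242166]
24 [ 0.5   0.18 -0.6  -0.44 -1.02 -2.29] 0.0 w [383. 208. 463.] c [517.  83. 522.] {'handle': [244, 244, 382], 'tube': [326, 324, 343], 'head': [322, 322, 375]}
31 [ 0.58  0.22 -0.65 -0.53 -1.07 -2.44] 0.0 w [362. 235. 433.] c [514. 137. 497.] {'handle': [207, 207, 333], 'tube': [317, 299, 300], 'head': [291, 291, 338]}
36 [ 0.63  0.26 -0.67 -0.59 -1.1  -2.54] 0.0 w [349. 254. 408.] c [512. 174. 472.] {'handle': [181, 181, 293], 'tube': [311, 270, 265], 'head': [267, 267, 306]}
40 [ 0.67  0.29 -0.68 -0.62 -1.13 -2.61] 0.0 w [341. 269. 390.] c [511. 204. 452.] {'handle': [161, 161, 261], 'tube': [308, 242, 237], 'head': [250, 250, 279]}
```

Model now matches to 0.3 mm. The forearm axis stays at least 160 mm from the handle, so clearance is fine. Continue tipping.

apply_moves([
  {"dx":-0.1,"dy":0.2,"dz":-0.2,"wx":0.9,"wy":-0.3,"wz":0,"grip":-1},
  {"dx":-0.1,"dy":0.4,"dz":-0.3,"wx":1.9,"wy":-0.3,"wz":0,"grip":-1},
  {"dx":-0.1,"dy":0.7,"dz":-0.2,"wx":2.9,"wy":-0.3,"wz":0,"grip":-1},
  {"dx":-0.1,"dy":0.9,"dz":-0.2,"wx":3.9,"wy":-0.3,"wz":0,"grip":-1},
  {"dx":-0.1,"dy":1.2,"dz":-0.2,"wx":4.9,"wy":-0.3,"wz":0,"grip":-1},
  {"dx":-0.1,"dy":1.5,"dz":-0.2,"wx":5.9,"wy":-0.3,"wz":0,"grip":-1},
  {"dx":-0.1,"dy":1.7,"dz":-0.2,"wx":6.9,"wy":-0.3,"wz":0,"grip":-1},
  {"dx":-0.1,"dy":2.0,"dz":-0.1,"wx":7.9,"wy":-0.3,"wz":0,"grip":-1},
], grip_force=60)

```text
time_s: 10.15
ee_pos: [523.4, -41.7, 193.6]
orientation: [0.007, -0.025, 0.961, -0.276]
ft_force: [0.2, 0.8, -6.7]
opening: 13.7
```

Run:
```python
from plan import *
st()
rows([((520,30,z),p) for p,z in((33,55),(34,52),(35,49),(36,46),(37,44),(38,41),(38,40),(38,40))])
```

```text
10.15 [523.42  -41.742 193.633] [-0.999 -0.053  0.   ] [ 0.028 -0.53  -0.848] [ 0.157  0.774 -6.686] [ 2.843  0.07  -0.068] 13.748350929423431 [ 0.588  0.226 -0.65   0.546 -1.073 -2.464]
33 (520, 30, 55) [-0.03  0.27  0.02] [0.9 0.  0. ]
34 (520, 30, 52) [-0.03  0.57  0.05] [1.9 0.  0. ]
35 (520, 30, 49) [-0.03  0.88  0.07] [2.9 0.  0. ]
36 (520, 30, 46) [-0.03  1.18  0.1 ] [3.9 0.  0. ]
37 (520, 30, 44) [-0.03  1.44  0.05] [4.9 0.  0. ]
38 (520, 30, 41) [-0.03  1.76  0.09] [5.9 0.  0. ]
38 (520, 30, 40) [-0.03  1.81  0.17] [5.9 0.  0. ]
38 (520, 30, 40) [-0.03  1.81  0.17] [5.9 0.  0. ]
```

apply_moves([
  {"dx":0,"dy":0.3,"dz":0,"wx":0.9,"wy":0,"wz":0,"grip":-1},
  {"dx":0,"dy":0.6,"dz":0,"wx":1.9,"wy":0,"wz":0,"grip":-1},
  {"dx":0,"dy":0.9,"dz":0.1,"wx":2.9,"wy":0,"wz":0,"grip":-1},
  {"dx":0,"dy":1.2,"dz":0.1,"wx":3.9,"wy":0,"wz":0,"grip":-1},
  {"dx":0,"dy":1.4,"dz":0.1,"wx":4.9,"wy":0,"wz":0,"grip":-1},
  {"dx":0,"dy":1.6,"dz":0.1,"wx":4.9,"wy":0,"wz":0,"grip":-1},
  {"dx":0,"dy":1.6,"dz":0.1,"wx":4.9,"wy":0,"wz":0,"grip":-1},
  {"dx":0,"dy":1.6,"dz":0.1,"wx":4.9,"wy":0,"wz":0,"grip":-1},
], grip_force=60)

```text
time_s: 10.82
ee_pos: [522.9, -28.6, 184.5]
orientation: [0.008, -0.025, 0.948, -0.317]
ft_force: [-0.6, 0.1, -3.6]
opening: 13.7
```

Run:
```python
from plan import *
st()
im=optics.camera("scene");cv2.imwrite("pics/s6.png",cv2.resize(im[80:300,190:410,::-1],None,fx=2.7,fy=2.7))
rows([((520,30,46),40),((520,30,46),42),((520,20,65),39),((520,0,85),39),((520,-30,115),39)])
```

```text
10.8167 [522.941 -28.564 184.474] [-0.999 -0.053 -0.   ] [ 0.032 -0.6   -0.799] [-0.596  0.085 -3.578] [ 2.673  0.108 -0.007] 13.65688250479781 [ 0.641  0.27  -0.673  0.595 -1.103 -2.562]
40 (520, 30, 46) [-0.02  0.15 -0.86] [3.1 0.  0. ]
42 (520, 30, 46) [-0.02  0.45 -1.3 ] [5.1 0.  0. ]
39 (520, 20, 65) [ 0.03 -1.93 -1.55] [2.1 0.  0. ]
39 (520, 0, 85) [ 0.14 -4.73 -1.95] [2.1 0.  0. ]
39 (520, -30, 115) [ 0.29 -8.93 -2.55] [2.1 0.  0. ]
```

The weight fell to 3.6 N, so only the tray is left in the gripper and the books are out. I'll draw the tray back up its own slope.

apply_moves([
  {"dx":0,"dy":0,"dz":-0.3,"wx":1,"wy":0,"wz":0,"grip":-1},
  {"dx":0,"dy":-0.5,"dz":-0.6,"wx":2,"wy":0,"wz":0,"grip":-1},
  {"dx":0,"dy":-1.3,"dz":-1,"wx":2,"wy":0,"wz":0,"grip":-1},
  {"dx":0,"dy":-2.4,"dz":-1.2,"wx":2,"wy":0,"wz":0,"grip":-1},
  {"dx":0,"dy":-3.8,"dz":-1.5,"wx":2,"wy":0,"wz":0,"grip":-1},
  {"dx":0,"dy":-5.5,"dz":-1.8,"wx":2,"wy":0,"wz":0,"grip":-1},
  {"dx":0,"dy":-7.2,"dz":-2,"wx":2,"wy":0,"wz":0,"grip":-1},
  {"dx":0,"dy":-9,"dz":-2.5,"wx":2,"wy":0,"wz":0,"grip":-1},
], grip_force=60)

```text
time_s: 11.53
ee_pos: [525.3, -87.1, 260.0]
orientation: [0.009, -0.024, 0.943, -0.333]
ft_force: [1.0, 0.3, -3.1]
opening: 13.5
```

Run:
```python
from plan import *
st()
im=optics.camera("scene");cv2.imwrite("pics/s7.png",cv2.resize(im[80:300,190:410,::-1],None,fx=2.7,fy=2.7))
rows([((520,-40,150),36),((515,-70,165),32),((505,-100,175),26),((490,-150,180),20),((478,-185,180),12),((470,-210,170),4),((467,-220,150),0)])
```

```text
11.5333 [525.346 -87.138 259.963] [-0.999 -0.052 -0.   ] [ 0.033 -0.627 -0.778] [ 0.991  0.282 -3.074] [2.859 0.118 0.048] 13.492084785769496 [ 0.552  0.176 -0.63   0.631 -1.209 -2.435]
36 (520, -40, 150) [ 0.32 -2.81 -1.27] [-2.9  0.1 -0.2]
32 (515, -70, 165) [ 0.97 -6.52  0.39] [-6.9  0.1 -0.2]
26 (505, -100, 175) [  2.12 -10.     2.97] [-12.9   0.1  -0.2]
20 (490, -150, 180) [  3.88 -14.54   7.22] [-18.9   0.1  -0.1]
12 (478, -185, 180) [  5.26 -17.48  11.5 ] [-26.9   0.1  -0.1]
4 (470, -210, 170) [  6.19 -18.73  15.97] [-34.9   0.2  -0.1]
0 (467, -220, 150) [  6.55 -18.11  19.2 ] [-38.9   0.2  -0.1]
```

View pics/s7.png

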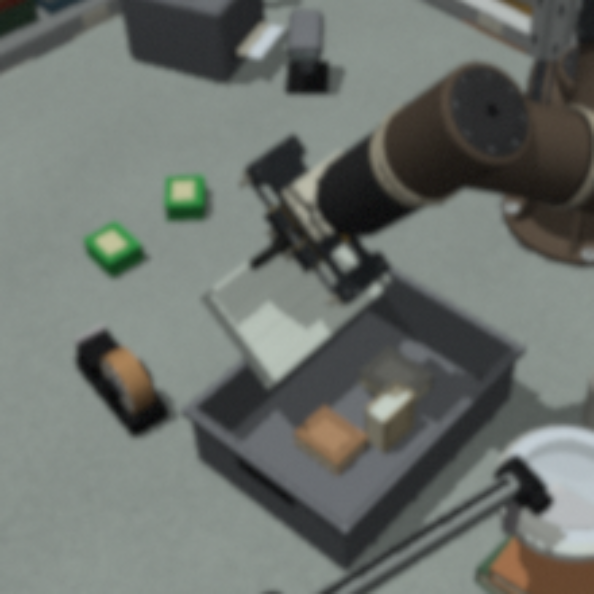

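The tray is empty and all three books are in the tote, the buff one standing on edge. The tote hasn't moved. Levelling the tray and carrying it back to its old spot.

apply_moves([
  {"dx":0.3,"dy":-2.8,"dz":-1.2,"wx":-2.9,"wy":0,"wz":0,"grip":-1},
  {"dx":1,"dy":-6.5,"dz":0.4,"wx":-6.9,"wy":0,"wz":0,"grip":-1},
  {"dx":2.1,"dy":-10,"dz":3,"wx":-12.9,"wy":0,"wz":0,"grip":-1},
  {"dx":3,"dy":-12.2,"dz":5,"wx":-15.9,"wy":0,"wz":0,"grip":-1},
  {"dx":3.9,"dy":-14.5,"dz":7.2,"wx":-18.9,"wy":0,"wz":0,"grip":-1},
  {"dx":4.6,"dy":-16,"dz":9.4,"wx":-22.9,"wy":0,"wz":0,"grip":-1},
  {"dx":5.3,"dy":-17.5,"dz":11.5,"wx":-26.9,"wy":0,"wz":0,"grip":-1},
  {"dx":5.7,"dy":-18.1,"dz":13.5,"wx":-30.9,"wy":0,"wz":0,"grip":-1},
], grip_force=60)

```text
time_s: 12.25
ee_pos: [479.1, -318.9, 273.6]
orientation: [0.005, -0.025, 0.997, -0.069]
ft_force: [0.7, -0.1, -3.8]
opening: 13.5
```

Run:
```python
from plan import *
st();rel([473,-355,240],-177.5);rel([473,-355,130],-177.8)
```

```text
12.25 [ 479.073 -318.898  273.635] [-0.999 -0.051 -0.007] [ 0.014 -0.137 -0.99 ] [ 0.704 -0.077 -3.834] [ 0.548  0.008 -0.005] 13.527890156565247 [-0.164  0.134 -0.306  0.15  -1.099 -1.423]
[ 0.81 -3.08  3.82] [-7.9   0.44  0.39]
[ 0.89 -1.57 14.71] [-7.9   0.46  0.69]
```

apply_moves([
  {"dx":0.4,"dy":-1.5,"dz":1.9,"wx":-4,"wy":0.4,"wz":0.4,"grip":-1},
  {"dx":0.8,"dy":-3.1,"dz":3.8,"wx":-7.9,"wy":0.4,"wz":0.5,"grip":-1},
  {"dx":0.8,"dy":-2.7,"dz":6.5,"wx":-7.9,"wy":0.4,"wz":0.6,"grip":-1},
  {"dx":0.9,"dy":-2.3,"dz":9.5,"wx":-7.9,"wy":0.4,"wz":0.7,"grip":-1},
  {"dx":0.9,"dy":-1.9,"dz":12,"wx":-7.9,"wy":0.4,"wz":0.7,"grip":-1},
  {"dx":0.9,"dy":-1.7,"dz":14,"wx":-7.9,"wy":0.4,"wz":0.7,"grip":-1},
  {"dx":0.9,"dy":-1.6,"dz":14.7,"wx":-7.9,"wy":0.4,"wz":0.7,"grip":-1},
  {"dx":0.9,"dy":-1.6,"dz":14.7,"wx":-7.9,"wy":0.4,"wz":0.7,"grip":-1},
], grip_force=60)

```text
time_s: 12.92
ee_pos: [471.3, -355.3, 128.9]
orientation: [-0.001, -0.019, 1.0, 0.001]
ft_force: [-0.5, 0.2, -2.7]
opening: 13.5
```

Run:
```python
from plan import *
st();rel([473,-355,82],-177.8)
```

```text
12.9167 [ 471.27  -355.331  128.892] [-0.999 -0.038  0.002] [-0.003  0.001 -1.   ] [-0.468  0.232 -2.749] [-0.161  0.077  0.027] 13.460488473002298 [-0.315  0.329 -0.336 -0.001 -0.909 -1.217]
[-0.19  0.02  4.69] [ 0.08 -0.14 -0.03]
```

apply_moves([
  {"dx":-0.1,"dy":0,"dz":1,"wx":0.1,"wy":-0.1,"wz":0,"grip":-1},
  {"dx":-0.2,"dy":0,"dz":2,"wx":0.1,"wy":-0.1,"wz":0,"grip":-1},
  {"dx":-0.2,"dy":0,"dz":3,"wx":0.1,"wy":-0.1,"wz":0,"grip":-1},
  {"dx":-0.2,"dy":0,"dz":3.7,"wx":0.1,"wy":-0.1,"wz":0,"grip":-1},
  {"dx":-0.2,"dy":0,"dz":4.1,"wx":0.1,"wy":-0.1,"wz":0,"grip":-1},
  {"dx":-0.2,"dy":0,"dz":4.4,"wx":0.1,"wy":-0.1,"wz":0,"grip":-1},
  {"dx":-0.2,"dy":0,"dz":4.5,"wx":0.1,"wy":-0.1,"wz":0,"grip":-1},
  {"dx":-0.2,"dy":0,"dz":4.5,"wx":0.1,"wy":-0.1,"wz":0,"grip":-1},
], grip_force=60)

```text
time_s: 13.58
ee_pos: [473.2, -355.2, 83.8]
orientation: [-0.0, -0.019, 1.0, -0.0]
ft_force: [0.7, -0.3, -3.0]
opening: 13.8
```

Run:
```python
from plan import *
st();rel([473,-355,81],-177.8)
```

```text
13.5833 [ 473.238 -355.224   83.795] [-0.999 -0.038  0.001] [-0.001 -0.    -1.   ] [ 0.72  -0.282 -2.955] [-0.128 -0.041  0.023] 13.848298311573455 [-0.313  0.383 -0.38   0.001 -0.809 -1.22 ]
[0.02 0.02 0.28] [-0.02 -0.05 -0.03]
```

Still carrying 3 N, with 2–3 mm to go. Lowering gently, then checking the force before release.

apply_moves([
  {"dx":0,"dy":0,"dz":0.1,"wx":0,"wy":0,"wz":0,"grip":-1},
  {"dx":0,"dy":0,"dz":0.2,"wx":0,"wy":0,"wz":0,"grip":-1},
  {"dx":0,"dy":0,"dz":0.3,"wx":0,"wy":0,"wz":0,"grip":-1},
  {"dx":0,"dy":0,"dz":0.3,"wx":0,"wy":0,"wz":0,"grip":-1},
], grip_force=60)

```text
time_s: 13.92
ee_pos: [473.5, -355.4, 81.2]
orientation: [-0.0, -0.019, 1.0, -0.0]
ft_force: [-1.5, -0.6, -0.5]
opening: 13.8
```

apply_moves([
  {"dx":0,"dy":0,"dz":0,"wx":0,"wy":0,"wz":0,"grip":-0.5},
  {"dx":0,"dy":0,"dz":0,"wx":0,"wy":0,"wz":0,"grip":-0.2},
  {"dx":0,"dy":0,"dz":0,"wx":0,"wy":0,"wz":0,"grip":0.1},
  {"dx":0,"dy":0,"dz":0,"wx":0,"wy":0,"wz":0,"grip":0.1},
  {"dx":0,"dy":0,"dz":-2,"wx":0,"wy":0,"wz":0,"grip":0.1},
  {"dx":0,"dy":0,"dz":-5,"wx":0,"wy":0,"wz":0,"grip":0.1},
  {"dx":0,"dy":0,"dz":-9,"wx":0,"wy":0,"wz":0,"grip":0.1},
  {"dx":0,"dy":0,"dz":-13,"wx":0,"wy":0,"wz":0,"grip":0.1},
], grip_force=10)

```text
time_s: 14.58
ee_pos: [472.9, -355.0, 212.2]
orientation: [-0.001, -0.019, 1.0, -0.0]
ft_force: [2.0, -0.7, -0.5]
opening: 48.2
```

apply_moves([
  {"dx":0,"dy":-4,"dz":-4,"wx":0,"wy":0,"wz":0,"grip":0.1},
  {"dx":0,"dy":-8,"dz":-6,"wx":0,"wy":0,"wz":0,"grip":0.1},
  {"dx":3,"dy":-12,"dz":-8,"wx":0,"wy":0,"wz":0,"grip":0.1},
  {"dx":6,"dy":-16,"dz":-8,"wx":0,"wy":0,"wz":0,"grip":0.1},
  {"dx":9,"dy":-20,"dz":-8,"wx":0,"wy":0,"wz":0,"grip":0.1},
  {"dx":11,"dy":-22,"dz":-8,"wx":0,"wy":0,"wz":0,"grip":0.1},
  {"dx":11,"dy":-22,"dz":-8,"wx":0,"wy":0,"wz":0,"grip":0.1},
  {"dx":11,"dy":-22,"dz":-8,"wx":0,"wy":0,"wz":0,"grip":0.1},
], grip_force=10)

```text
time_s: 15.25
ee_pos: [367.7, -582.8, 292.1]
orientation: [-0.002, -0.017, 1.0, -0.0]
ft_force: [0.8, 0.6, -0.1]
opening: 48.2
```

Run:
```python
from plan import *
st()
a=optics.camera("top")[:,:,::-1];b=optics.camera("scene")[:,:,::-1]
t=cv2.resize(a[45:285,130:460],None,fx=2,fy=2);s=cv2.resize(b[120:360,190:480],None,fx=1.2,fy=1.2)
s=s[:300];c=np.zeros((480+0,660,3),np.uint8);c[:480,:660]=t
# paste a small scene crop of the tote/tray into the unused upper right-hand bench corner is avoided; stack below
s2=cv2.resize(b[140:300,210:480],(200,118));c[0:118,460:660]=s2
cv2.imwrite("pics/end.png",c)
```

```text
15.25 [ 367.73  -582.818  292.058] [-0.999 -0.034  0.003] [-0.003 -0.    -1.   ] [ 0.828  0.59  -0.141] [ 0.14  -0.086  0.007] 48.16632183023719 [-0.725  0.363  0.109  0.003 -1.319 -0.813]
```

View pics/end.png

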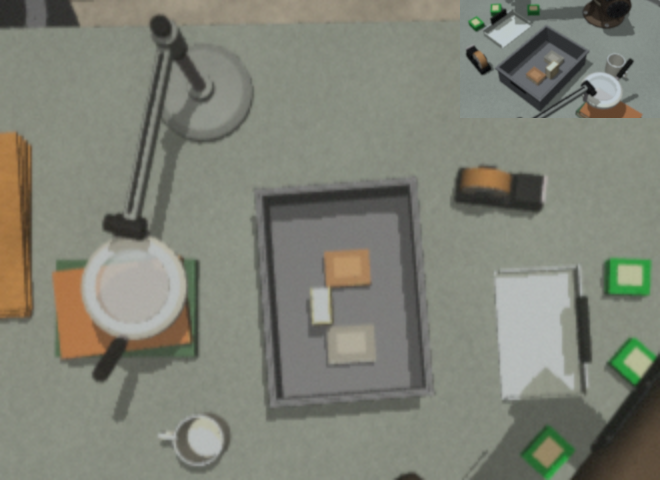

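The final view shows the lamp over the hardbacks and well clear of the tote. All three books are in the tote, and the empty tray is flat at its old spot. The tote's corner is at pixel (258,139), as before. The bystanders also look unmoved.

```bash
python3 -c "
from plant import hand_in;print(hand_in())"
```

```text
the job is handed in; nothing more can be done
None
```

The job is done and handed in at about 15 s of the 61 s allowed.

- **Lamp:** I held the handle loosely between the fingers and swung the arm about 0.96 rad to the left. The head now hangs over the hardbacks, with nothing over the tote.
- **Books:** I lifted the tray level and lowered its open edge into the tote. I then tipped it slowly to about 37–39°, with the edge an estimated 45 mm above the bench. The wrist reading fell from 6.7 N to 3.6 N, which is the tray alone, and the pictures show all three books inside.
- **Tray:** I set the empty tray back at its original spot right of the tote and released it once the load was off the wrist. The gripper then moved up and away.

In the last pictures the tray lies flat and empty, and the tote corner is at the same pixel as at the start. The mug, hardbacks, tape dispenser and green books look unmoved by eye; I did not measure them again. The buff book stands on its edge in the tote instead of lying flat.

My first move call was refused as invalid input, and I didn't find out why. My first estimate of the arm's geometry put the tool position about 20 mm off; I corrected it before the steep part of the tipping.

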